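# Drive the worn bush out of a trolley castor wheel

### The job

The trolley's castor wheel is clamped flat on the bench support with its worn bronze bush still in the hub. Take the blue-handled flat-nosed drift from the tool block, feel its nose into the hub and press the bush slowly right out until it bottoms in the catch cup underneath, stopping as soon as it does and never leaning hard on the wheel or support. Then stand the drift back upright in a free hole of the tool block, leaving the red drift where it is.

Things in the scene. Friction and masses are not known exactly. Their poses are not given: they have to be found in the camera images.
- nest (a point): the middle of the grey bench support, at the height of the wheel hub's top face, 93 mm above the counter; z up, x along the line through its two red-handled clamps. The castor wheel (dark tyre 100 mm across, white hub) is clamped flat and immovable here, laid in by eye: its own axis, upright, is not measured and lies up to 5 mm from this point in x and up to 5 mm in y.
- stand: the support with all it carries (clamps, wheel, bush, catch cup); base plate 200 (x) x 130 mm, bolted down, origin under its middle. Clamp pads and arms bear on the tyre 36 mm and more from the middle and rise 14 mm above the hub's top face. Wheel, bush or cup are spoilt if the drift bears on them with more than 40 N, so press slowly and feel for the stop.
- bush (a joint): how far the bronze bush (22 mm outside, 12 mm bore, 33 mm long) is driven down, in m: 0 = its top level with the pocket floor; starts 3 to 7 mm down. Clear of the hub at 0.033; bottoms on the cup's floor at 0.038, the drift's nose then 43 mm below the hub's top face. Tight fit: slides under about 11 N plus 2 N per 10 mm/s of speed, and stays where left.
- drift_grip (a point): the middle of the blue-handled drift's handle, 98 mm above its nose and 28 mm below its top; z points from nose to handle. Handle 24 mm square (sides along x and y), 56 mm tall; below it a ferrule 25 mm across, 6 mm tall, and a plain steel shank 19.6 mm across, 64 mm long. About 0.2 kg. It starts upright in one of the outer holes of the tool block.
- drift_tip (a point): the flat end of the blue drift's nose (19.6 mm across, 1 mm edge chamfer), on its axis; z points up the drift to the handle.
- block_mid (a point): the middle of the top face of the fixed pale tool block, 70 (x) x 190 (y) x 45 mm tall; three round holes 24 mm across and 38 mm deep at y = -62, 0 and +62 mm, their floors 7 mm above the counter. A drift standing in a hole has its handle's middle 105 mm above the counter. The middle hole is empty.
- pin_drift_grip (a point): the middle of the handle of the red-handled drift (same size, 133 mm from counter to top, but ending in an 8 mm pin), in the other outer hole; leave it.
- hub_foot (a point): the point 38 mm straight below the nest point, at the height of the hub's underside. From its top face the hub has a round pocket 40 mm across and 5 mm deep with a flat floor; in the middle of that floor is the bore, 22.6 mm across, going 33 mm on down through the hub. Pocket and bore share the wheel's axis. The bush sits in the bore; a catch cup stands below.
- drift: the blue-handled drift; origin at its nose's flat end, z up to the handle.
Things that resemble listed ones, but are neither listed nor needed, are in the scene too. What is shaped like the part that bears block_mid but green is not meant.

How it is judged:
By the outcome, as a careful person would: the job done as asked, in the order asked, and still so for the second after the job is handed in, with the robot touching nothing.
It also fails if it takes over 64 s, if anything falls off the work surface, if the arm or the gripper's body presses on something with over 40 N, if the wrist force passes 120 N, or if a joint passes its speed limit or range.

### The arm

A 6-joint arm with a two-finger parallel gripper is mounted at the origin on the work surface. World frame = base frame: x ahead of the robot, y to its left, z up, the work surface at z = 0. Lengths are in m, angles in rad, forces in N, time in s.
With the tool pointing down it reaches from about 0.35 to 0.85 m from the base axis. Payload 8.1 kg.
Tool frame: the origin (TCP) lies on the mounting face of the last link; the fingertips stand 186 mm ahead of it and the grasp point (between the pads) lies 167 mm ahead of it; z points along the fingers, y is the line along which they close (so a half turn about z gives the same grasp; the last joint's range is limited). The gripper opens to 93 mm and grips with 3 to 60 N. Pads are 15 mm wide; open, the fingers measure 128 mm over their backs; the gripper's body (75 mm by 188 mm) begins 65 mm behind the grasp point.
Start: joints at [-1.377, 0.13, 1.488, -0, 1.523, -0.085], TCP at [0.165, -0.577, 0.405] pointing down, gripper open.
Joint ranges: [-2.96, 2.96], [-0.89, 2.26], [0.02, 2.5], [-1.34, 4.48], [0, 2.73], [-2.66, 2.66]. Speed limits (rad/s): [2.39, 2.39, 2.79, 3.14, 3.14, 3.14].

### API

Orientations are given as a rotation vector (axis times angle).
In Python, from plant import * gives the robot as it stands. The module is installed in compiled form; this text tells all that it offers.
- The arm moves only by the tool arm_command, never from a script. Its argument "increments" is a list of rows, each a list of 6 numbers: the shift along the tool's x, y, z in units of 0.2 m (1.0 is 0.2 m), then the turn, a rotation vector about the tool's x, y, z in units of pi rad (1.0 is pi rad). A call has exactly 5 rows; each row is the pose to reach, as a shift and turn from the pose commanded when the call began, along the tool's axes at that moment, turning the shorter way round; what a row does not reach only later rows make up. A row lasts 1/8 s, in which the tool goes at most 62.5 mm and 10.7 degrees, less where a joint would pass 70% of its speed; a pose out of reach is approached as far as the arm can. A call with a number of a shift or a turn outside -1 to 1 is refused whole. A call with a gripper value outside its range is refused whole. "fingers" is the closure, from -1 (fully open) to 1 (shut), set as the call begins (left out, the last holds). The fingers move at their own pace and stop on an object; "force" is the grip in N (left out, the last holds). Time passes only in rows, so rows that repeat a pose let the fingers close, or fill a call up. It gives the time, the measured TCP pose, the force, the opening and the grip force at its end, in the units of the state.
- read_state(): the state, without advancing time (a new reading comes with each control period).
- read_camera(name): name is "scene" or "top" or "wrist"; returns a dict with "image" (480x640x3 uint8, red, green, blue), "fx", "fy", "cx", "cy" (pixels), "T" (4x4, takes a point from camera to world coordinates). Camera axes: x right, y down, z forward; pixel columns grow to the right and rows downward; lengths in m; the calibration is good to about 2 mm. A picture is of the moment at which its call begins. There is no depth.
- close_job(): hands the job in; it is judged then, once.
The state is a dict: "t": time; "q": joint angles; "dq": joint speeds; "joint_torque": joint torques, N m; "tool_pos": TCP position; "orientation": TCP orientation; "force": force on the tool from outside, world axes, zero at the start; "wrist_torque": the same for the moment, N m; "opening": finger opening in m; "gripper_force": force on a finger pad.
Only numpy, scipy, OpenCV 4.12 (cv2) and the standard library are available. Lean on these libraries where they do the work, as an engineer would, in place of code of your own. Each camera call takes 0.05 s, during which the arm holds its last target. There are 200 camera calls.

## Working session

There is one attempt and no reset: what is moved stays moved. The work goes in short steps, Python scripts to look and compute and a tool call to move; the robot and the scene stay as the last step left them, time stands still between calls to the robot, and variables do not carry over. Pictures are saved under pics/ and viewed, at most 10 in all, crops included, and the job is handed in when it is done.

Besides the shell and the picture viewer there is one more tool, called after "Emit:" as name([rows], argument=value, ...), one row to a line, values as JSON. arm_command: Moves the arm, as the interface text tells. Shifts and turns lie within -1 to 1; 1 stands for 0.2 m of shift or pi rad of turn. Its arguments: {"type":"object","properties":{"increments":{"type":"array","items":{"type":"array","items":{"type":"number","minimum":-1,"maximum":1}}},"fingers":{"type":"number"},"force":{"type":"number"}},"required":["increments"]}

```bash
mkdir -p pics; python3 - <<'E'
from plant import *
import cv2,numpy as np
s=read_state(); print({k:np.round(v,3) for k,v in s.items()})
for n in("scene","top"):
    c=read_camera(n); cv2.imwrite(f"pics/{n}0.png",c["image"][:,:,::-1]); print(n,c["fx"],c["cx"],c["cy"],np.round(c["T"],3).tolist())
E
```

```text
{'t': np.float64(0.0), 'q': array([-1.377,  0.131,  1.489,  0.   ,  1.523, -0.085]), 'dq': array([ 0.   ,  0.   ,  0.001, -0.001, -0.   , -0.001]), 'joint_torque': array([-2.0000e-03, -5.5984e+01, -4.9176e+01,  7.7000e-02,  3.5000e-02,
       -0.0000e+00]), 'tool_pos': array([ 0.165, -0.577,  0.404]), 'orientation': array([-3.109, -0.436,  0.   ]), 'force': array([ 0.677, -0.791,  0.07 ]), 'wrist_torque': array([ 0.021, -0.027,  0.017]), 'gripper_force': np.float64(0.0), 'opening': np.float64(0.093)}
scene 480.5716171434984 327.1414732872431 239.69871938424677 [[-0.85, 0.429, -0.305, 0.719], [0.526, 0.673, -0.52, 0.461], [-0.018, -0.603, -0.798, 0.784], [0.0, 0.0, 0.0, 1.0]]
top 550.6468230540169 311.0937362683439 239.81030369995605 [[0.024, -0.997, 0.079, 0.332], [-0.999, -0.022, 0.028, 0.007], [-0.026, -0.079, -0.997, 1.116], [0.0, 0.0, 0.0, 1.0]]
```

View pics/top0.png

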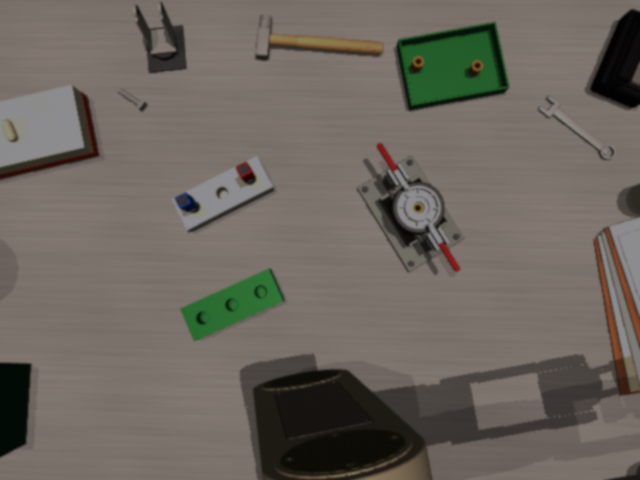

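View pics/scene0.png

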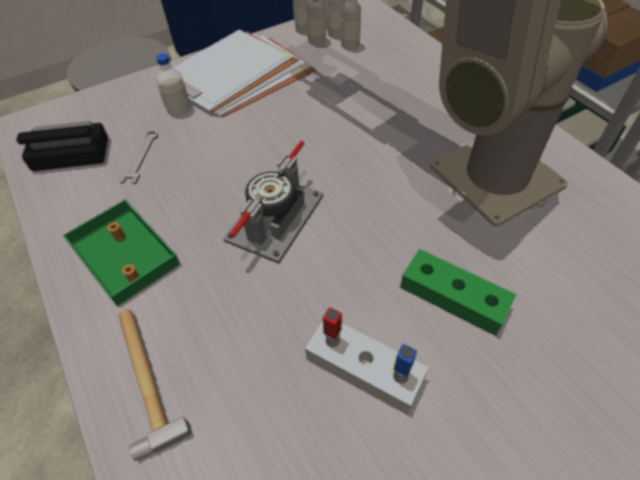

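The top view shows the pale block at about (223,193), with a blue handle at (186,202), a red one at (246,172), and the empty hole at (223,193). The support and wheel are at (418,207). There are two blocks of this shape: the pale one at (223,193) and the green one at (232,304). The pale block fits because it holds the drifts and green is excluded. The only blue handle is at (186,202) in the top view and (405,358) in the scene view.

```bash
cat > h.py <<'E'
from plant import *
import cv2,numpy as np
from scipy.spatial.transform import Rotation as R
def ray(c,uv):
    d=np.array([(uv[0]-c["cx"])/c["fx"],(uv[1]-c["cy"])/c["fy"],1.]); return c["T"][:3,3],c["T"][:3,:3]@d
def onz(c,uv,z):
    o,d=ray(c,uv); return o+d*(z-o[2])/d[2]
def hsv(c): return cv2.cvtColor(c["image"],cv2.COLOR_RGB2HSV)
def blobs(m,amin=30):
    cs,_=cv2.findContours(m.astype(np.uint8),cv2.RETR_EXTERNAL,cv2.CHAIN_APPROX_NONE)
    return sorted([k for k in cs if cv2.contourArea(k)>amin],key=cv2.contourArea,reverse=True)
def cross(c1,u1,c2,u2):
    o1,d1=ray(c1,u1);o2,d2=ray(c2,u2)
    s=np.linalg.lstsq(np.c_[d1,-d2],o2-o1,rcond=None)[0]
    a,b=o1+s[0]*d1,o2+s[1]*d2; return (a+b)/2,np.linalg.norm(a-b)
def local(p,rv=(0,0,0)):
    """commands (units) from current measured pose to TCP p"""
    s=read_state(); Rm=R.from_rotvec(s["orientation"]); return Rm.inv().apply(np.array(p)-s["tool_pos"])/.2
E
python3 - <<'E'
from h import *
c=read_camera("top"); h=hsv(c); H,S,V=[h[...,i].astype(int) for i in range(3)]
def sub(m,x0,x1,y0,y1):
    o=np.zeros(m.shape,bool); o[y0:y1,x0:x1]=m[y0:y1,x0:x1]; return o
blue=sub((H>100)&(H<130)&(S>120),150,300,140,250)
for name,m in(("blue",blue),("red",((H<8)|(H>172))&(S>140)),("white",sub((V>170)&(S<40),165,285,150,240))):
    for k in blobs(m,15)[:6]:
        r=cv2.minAreaRect(k); x,y,w,hh=cv2.boundingRect(k)
        print(name,cv2.contourArea(k),np.round(r[0],1),np.round(r[1],1),round(r[2],1),np.round(onz(c,r[0],.133),3),np.round(onz(c,r[0],.045),3))
    if name=="white":
        hull=cv2.convexHull(np.vstack(blobs(m,100))); b=cv2.boxPoints(cv2.minAreaRect(hull)); P=np.array([onz(c,p,.045)[:2] for p in b]); print(np.round(P,3).tolist(),P.mean(0),np.linalg.norm(P-np.roll(P,1,0),axis=1))
im=c["image"][:,:,::-1]
a=cv2.resize(im[145:240,160:280],None,fx=5,fy=5,interpolation=cv2.INTER_CUBIC)[:,:600]
cv2.imwrite("pics/crop1.png",a)
E
```

```text
blue 113.5 [188.5 202.6] [16.5 14.5] 21.8 [0.473 0.258 0.133] [0.485 0.28  0.045]
red 489.0 [ 59.5 153.7] [ 53.2 117.4] 45.4 [0.558 0.5   0.133] [0.579 0.544 0.045]
red 140.5 [449.  256.7] [31.   5.7] 58.7 [ 0.385 -0.212  0.133] [ 0.39  -0.231  0.045]
red 130.5 [386.4 156.6] [30.2  5.5] 56.3 [ 0.564 -0.098  0.133] [ 0.584 -0.108  0.045]
red 89.0 [244.7 171.9] [17.4 12.1] 63.4 [0.531 0.158 0.133] [0.549 0.171 0.045]Traceback (most recent call last):
  File "<stdin>", line 11, in <module>
    return _nx.concatenate(arrs, 0, dtype=dtype, casting=casting)
           ~~~~~~~~~~~~~~~^^^^^^^^^^^^^^^^^^^^^^^^^^^^^^^^^^^^^^^
ValueError: need at least one array to concatenate
```

```bash
python3 - <<'E'
from h import *
c=read_camera("top"); h=hsv(c); H,S,V=[h[...,i].astype(int) for i in range(3)]
print(h[205,205],h[187,262],h[150,200],h[180,235])
sub=V[150:240,165:285].astype(np.uint8); t,_=cv2.threshold(sub,0,255,cv2.THRESH_OTSU); print(t)
m=np.zeros(V.shape,np.uint8); m[150:240,165:285]=(sub>t+5)&(S[150:240,165:285]<45)
hull=cv2.convexHull(blobs(m,100)[0]); b=cv2.boxPoints(cv2.minAreaRect(hull)); P=np.array([onz(c,p,.045)[:2] for p in b]); print(np.round(b),np.round(P,3).tolist(),P.mean(0),np.linalg.norm(P-np.roll(P,1,0),axis=1))
im=c["image"][:,:,::-1]
a=cv2.resize(im[145:240,160:280],None,fx=5,fy=5,interpolation=cv2.INTER_CUBIC)
cv2.imwrite("pics/crop1.png",a)
E
```

```text
[105   4 142] [  0   0 141] [ 13  33 122] [ 15   8 129]
94.0
[[165. 150.]
 [284. 150.]
 [284. 239.]
 [165. 239.]] [[0.59, 0.332], [0.594, 0.094], [0.417, 0.09], [0.412, 0.324]] [0.50325036 0.20991948] [0.1779434  0.23747377 0.17688599 0.2343886 ]
```

View pics/crop1.png

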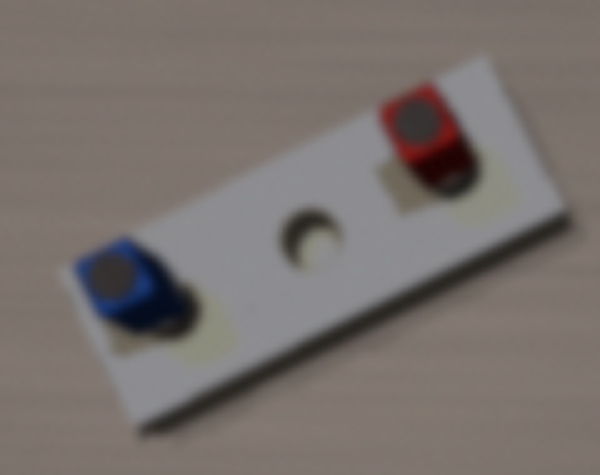

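The crop confirms it. The blue drift stands in the left outer hole with its handle top at crop (113,278), i.e. full (182.7,200.6). The red one is in the other outer hole, and the middle hole at crop (311,241) is empty. Next I need numbers for the block, the stand and the wheel.

```bash
python3 - <<'E'
from h import *
c=read_camera("top"); f=lambda p:((p[0]+.5)/5-.5+160,(p[1]+.5)/5-.5+145)
P=np.array([onz(c,f(p),.045)[:2] for p in[(65,268),(488,57),(572,215),(140,432)]])
print("block",P.round(4).tolist(),P.mean(0).round(4),np.linalg.norm(P-np.roll(P,1,0),axis=1).round(4))
d=(P[0]-P[1])+(P[3]-P[2]);d/=np.linalg.norm(d);print("ydir",d,np.degrees(np.arctan2(d[1],d[0])))
mid=onz(c,f((311,241)),.045);print("hole",mid)
b=onz(c,f((113,278)),.133);r=onz(c,f((418,121)),.133);print("blue",b,"red",r,np.linalg.norm(b-r),"mean",(b+r)/2, "expected blue",P.mean(0)+.062*d)
h1=onz(c,(449,256.7),.1);h2=onz(c,(386.4,156.6),.1);print("clamp line",h1,h2,(h1+h2)/2,np.degrees(np.arctan2(*(h2-h1)[[1,0]])))
print("wheel",onz(c,(418,207),.093))
s=read_camera("scene");hs=hsv(s)
m=(hs[...,0]>100)&(hs[...,0]<130)&(hs[...,1]>120);m[:300]=0;m[:,:350]=0;m[:,450:]=0
for k in blobs(m,15):print("sc blue",cv2.boundingRect(k))
print("wheel scene",onz(s,(269,188),.093),"x",cross(c,(418,207),s,(269,188)))
w=read_camera("wrist");st=read_state();Rm=R.from_rotvec(st["orientation"]).as_matrix();print("wrist cam in tool",(Rm.T@(w["T"][:3,3]-st["tool_pos"])).round(3),(Rm.T@w["T"][:3,:3]).round(3).tolist(),w["fx"])
E
```

```text
block [[0.4933, 0.3124], [0.581, 0.1473], [0.5183, 0.1121], [0.4288, 0.2798]] [0.5053 0.2129] [0.0722 0.1869 0.0718 0.1901]
ydir [-0.47005129  0.8826391 ] 118.03762583269423
hole [0.50596268 0.21504131 0.045     ]
blue [0.47671958 0.26957538 0.133     ] red [0.53646492 0.16050473 0.133     ] 0.12436201490224937 mean [0.50659225 0.21504006 0.133     ] expected blue [0.47619828 0.26760904]
clamp line [ 0.38681524 -0.21900381  0.1       ] [ 0.57136732 -0.10201545  0.1       ] [ 0.47909128 -0.16050963  0.1       ] 32.37078583309665
wheel [ 0.47864784 -0.16273664  0.093     ]
sc blue (395, 350, 21, 26)
wheel scene [ 0.48441067 -0.15968482  0.093     ] x (array([ 0.48092848, -0.16475274,  0.08612313]), np.float64(0.003062516236908889))
wrist cam in tool [ 0.074 -0.002  0.02 ] [[-0.0, -0.963, -0.27], [1.0, -0.0, -0.0], [0.0, -0.27, 0.963]] 356.2979966533566
```

Emit:
arm_command([
  [0.2, -0.15, 0, 0, 0, -0.057],
  [0.4, -0.3, 0, 0, 0, -0.114],
  [0.6, -0.45, 0, 0, 0, -0.17],
  [0.8, -0.6, 0, 0, 0, -0.227],
  [1.0, -0.75, 0, 0, 0, -0.283],
], fingers=-1)

```text
t: 0.98
tool_pos: [0.3168, -0.3762, 0.4049]
orientation: [2.616, 1.739, 0.0]
force: [0.9, -0.5, -0.5]
opening: 0.0929
gripper_force: 0.0
```

```bash
cat >> h.py <<'E'
def go(p,yaw_y=None):
    """print move in tool units to TCP p, tool down with y axis at world angle yaw_y (deg)"""
    s=read_state(); Rm=R.from_rotvec(s["orientation"]); d=Rm.inv().apply(np.array(p)-s["tool_pos"])/.2
    out=[d.round(4).tolist()]
    if yaw_y is not None:
        a=np.radians(yaw_y); y=np.array([np.cos(a),np.sin(a),0]); z=np.array([0,0,-1.]); x=np.cross(y,z)
        out.append(((Rm.inv()*R.from_matrix(np.c_[x,y,z])).as_rotvec()/np.pi).round(4).tolist())
    print("pos",s["tool_pos"].round(4),"t",round(float(s["t"]),2),"F",s["force"].round(1),"q",s["q"].round(2),"move",out)
E
python3 -c "
from h import *
go((.479,-.162,.40),28)"
```

```text
pos [ 0.3168 -0.3762  0.4049] t 0.97 F [ 0.9 -0.5 -0.5] q [-0.98 -0.17  1.78  0.    1.53 -0.58] move [[1.3013, 0.3332, 0.0242], [0.0001, 0.0001, -0.282]]
```

Emit:
arm_command([
  [0.2, 0.05, 0, 0, 0, -0.057],
  [0.4, 0.1, 0, 0, 0, -0.114],
  [0.6, 0.15, 0, 0, 0, -0.17],
  [0.8, 0.2, 0, 0, 0, -0.227],
  [1.0, 0.25, 0, 0, 0, -0.282],
])

```text
t: 1.6
tool_pos: [0.4412, -0.212, 0.4049]
orientation: [1.618, 2.693, -0.0]
force: [0.5, 0.1, -0.3]
opening: 0.0931
gripper_force: 0.0
```

```bash
python3 -c "
from h import *
w=read_camera('wrist');cv2.imwrite('pics/w1.png',w['image'][:,:,::-1]);np.savez('w1.npz',**w)
go((.4765,.2685,.40),28)"
```

```text
pos [ 0.4431 -0.209   0.4049] t 1.65 F [ 0.   2.8 -0.4] q [-0.55 -0.17  1.79  0.    1.53 -1.05] move [[2.0159, 1.2895, 0.03], [0.0009, -0.0003, 0.0034]]
```

View pics/w1.png

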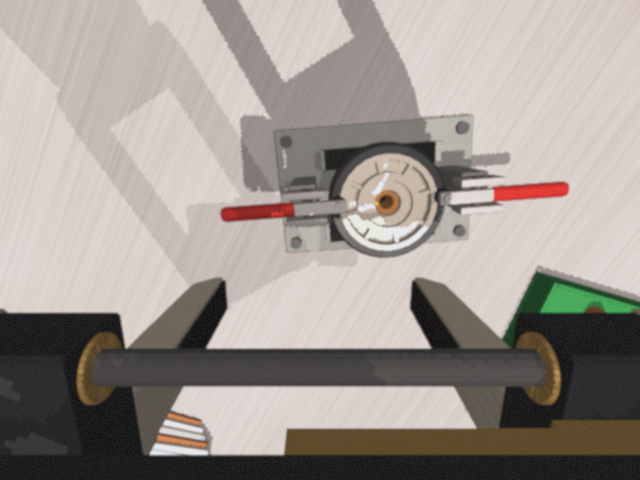

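The wrist view shows the support with the wheel centred at (387,203) and the bronze bush at its middle. I'll move on to the tool block now.

Emit:
arm_command([
  [0.2, 0.13, 0, 0, 0, 0],
  [0.4, 0.26, 0, 0, 0, 0],
  [0.6, 0.39, 0, 0, 0, 0],
  [0.8, 0.52, 0, 0, 0, 0],
  [1.0, 0.64, 0, 0, 0, 0.003],
])

```text
t: 2.28
tool_pos: [0.4609, 0.0248, 0.4049]
orientation: [1.639, 2.679, 0.0]
force: [1.0, 0.4, 0.1]
opening: 0.0929
gripper_force: 0.0
```

Emit:
arm_command([
  [0.2, 0.13, 0, 0, 0, 0],
  [0.4, 0.26, 0, 0, 0, 0],
  [0.6, 0.39, 0, 0, 0, 0],
  [0.8, 0.52, 0, 0, 0, 0],
  [1.0, 0.64, 0.05, 0, 0, 0],
])

```text
t: 2.9
tool_pos: [0.484, 0.2614, 0.3957]
orientation: [1.638, 2.679, 0.003]
force: [1.0, -0.4, -1.2]
opening: 0.093
gripper_force: 0.0
```

```bash
python3 -c "
from h import *
w=read_camera('wrist');cv2.imwrite('pics/w2.png',w['image'][:,:,::-1]);np.savez('w2.npz',**w)
go((.4765,.2685,.272),28)
h=hsv(w)
for k in blobs((h[...,0]>100)&(h[...,0]<130)&(h[...,1]>120),30): print(cv2.boundingRect(k),cv2.minAreaRect(k))
"
```

```text
pos [0.4831 0.2653 0.3933] t 2.95 F [-3.8  1.5 -1.4] q [ 0.41  0.    1.64  0.    1.5  -0.07] move [[0.0274, -0.0224, 0.6066], [0.0002, -0.0009, -0.0044]]
(302, 206, 31, 44) ((317.0, 227.5), (43.0, 30.0), 90.0)
```

View pics/w2.png

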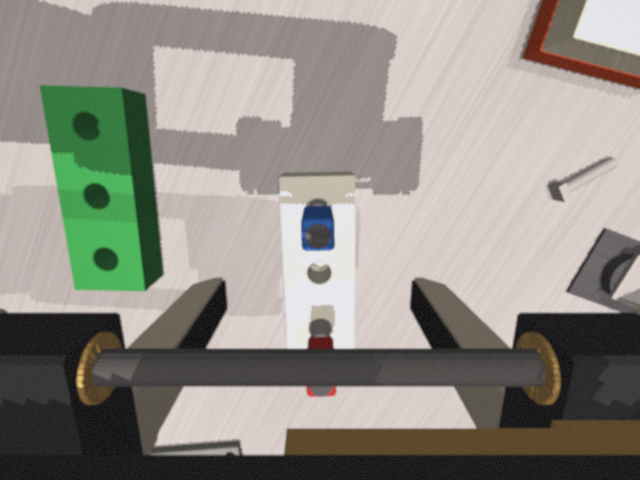

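The blue handle's top disc is at (318,236), and the block's sides run straight up the picture, so the yaw is right. I'll check the handle's position against the earlier estimate.

```bash
python3 -c "
from h import *
w=np.load('w2.npz');w1=np.load('w1.npz');print(w['cx'],w['cy'])
b=onz(w,(318,236.),.133);print('blue',b,'hole',onz(w,(319.5,272.5),.045))
v=onz(w1,(387,203),.093);print('wheel',v)
x=onz(w,(318,266.),.045)
go((*b[:2],.272),28)"
```

```text
318.22879914393764 239.89491327709945
blue [0.47895788 0.2715797  0.133     ] hole [0.50831786 0.21784319 0.045     ]
wheel [ 0.47899427 -0.16203165  0.093     ]
pos [0.4831 0.2653 0.3933] t 2.95 F [-3.8  1.5 -1.4] q [ 0.41  0.    1.64  0.    1.5  -0.07] move [[0.0355, -0.0044, 0.6066], [0.0002, -0.0009, -0.0044]]
```

Emit:
arm_command([
  [0.031, -0.012, 0.02, 0, 0, -0.004],
  [0.031, -0.012, 0.17, 0, 0, -0.004],
  [0.031, -0.012, 0.32, 0, 0, -0.004],
  [0.031, -0.012, 0.47, 0, 0, -0.004],
  [0.031, -0.012, 0.6, 0, 0, -0.004],
])

```text
t: 3.58
tool_pos: [0.4786, 0.2629, 0.2738]
orientation: [1.623, 2.69, -0.001]
force: [-0.6, 0.8, 0.2]
opening: 0.0932
gripper_force: 0.0
```

Emit:
arm_command([
  [0, 0, 0, 0, 0, 0],
  [0, 0, 0, 0, 0, 0],
  [0, 0, 0, 0, 0, 0],
  [0, 0, 0, 0, 0, 0],
  [0, 0, 0, 0, 0, 0],
], fingers=1, force=45)

```text
t: 4.2
tool_pos: [0.4789, 0.2642, 0.2753]
orientation: [1.621, 2.69, 0.001]
force: [0.7, -0.9, -0.9]
opening: 0.0478
gripper_force: 0.0
```

```bash
python3 -c "
from h import *
go((.4778,.2706,.272),28);s=read_state();print(s['opening'],s['gripper_force'],s['wrist_torque'])
w=read_camera('wrist');cv2.imwrite('pics/w3.png',w['image'][:,:,::-1]);np.savez('w3.npz',**w)
h=hsv(w)
for k in blobs((h[...,0]>100)&(h[...,0]<130)&(h[...,1]>120),30): print(cv2.boundingRect(k))
"
```

```text
pos [0.4789 0.2642 0.2753] t 4.2 F [ 0.7 -0.9 -0.9] q [ 0.41  0.09  1.78 -0.    1.28 -0.08] move [[0.0307, 0.0098, 0.0166], [0.0003, 0.0, -0.0008]]
0.047801060178848595 0.0 [-0.04651599 -0.10886508 -0.01622514]
(297, 257, 59, 92)
```

Emit:
arm_command([
  [0.03, 0.01, 0.016, 0, 0, 0],
  [0.03, 0.01, 0.016, 0, 0, 0],
  [0.03, 0.01, 0.016, 0, 0, 0],
  [0.03, 0.01, 0.016, 0, 0, 0],
  [0.03, 0.01, 0.016, 0, 0, 0],
])

```text
t: 4.88
tool_pos: [0.4776, 0.2702, 0.2713]
orientation: [-1.622, -2.69, 0.001]
force: [-0.1, 0.7, -3.3]
opening: 0.0236
gripper_force: 45.0
```

```bash
python3 -c "
from h import *
go((.4778,.2706,.272),28);s=read_state();print(s['opening'],s['gripper_force'],s['wrist_torque'])
w=read_camera('wrist');cv2.imwrite('pics/w4.png',w['image'][:,:,::-1]);np.savez('w4.npz',**w)
"
```

```text
pos [0.4776 0.2702 0.2713] t 4.88 F [-0.1  0.7 -3.3] q [ 0.42  0.1   1.77 -0.    1.27 -0.06] move [[0.0012, 0.0016, -0.0037], [-0.0002, 0.0, -0.0009]]
0.023605657364900594 44.99909698963165 [-0.07512282 -0.14023942 -0.01577044]
```

View pics/w4.png

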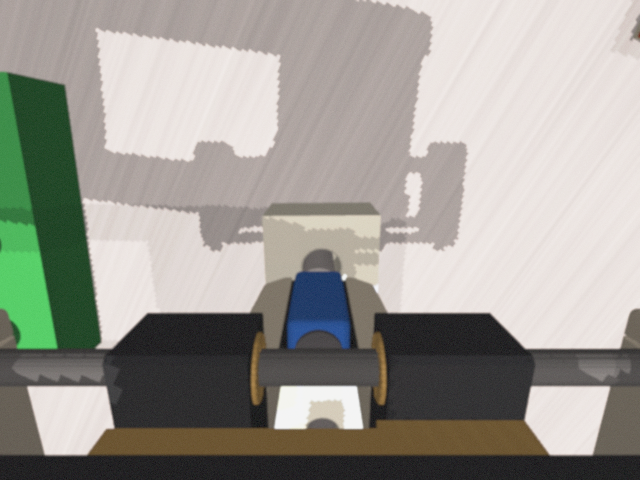

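Gripped squarely: opening 23.6 mm at 45 N, with the handle centred at column 320. Lifting straight up, then carrying it to the wheel.

Emit:
arm_command([
  [0, 0, -0.1, 0, 0, 0],
  [0, 0, -0.25, 0, 0, 0],
  [0, 0, -0.4, 0, 0, 0],
  [0, 0, -0.55, 0, 0, 0],
  [0, 0, -0.66, 0, 0, 0],
])

```text
t: 5.55
tool_pos: [0.4778, 0.2704, 0.4052]
orientation: [1.621, 2.69, 0.002]
force: [0.3, -0.0, -2.4]
opening: 0.0239
gripper_force: 45.0
```

Emit:
arm_command([
  [-0.12, -0.06, 0, 0, 0, 0],
  [-0.32, -0.17, 0, 0, 0, 0],
  [-0.53, -0.28, 0, 0, 0, 0],
  [-0.74, -0.39, 0, 0, 0, 0],
  [-0.95, -0.5, 0, 0, 0, 0],
])

```text
t: 6.18
tool_pos: [0.4778, 0.0542, 0.4036]
orientation: [1.621, 2.691, 0.0]
force: [0.1, -0.1, -3.0]
opening: 0.0236
gripper_force: 45.0
```

Emit:
arm_command([
  [-0.21, -0.11, 0, 0, 0, 0],
  [-0.42, -0.22, 0, 0, 0, 0],
  [-0.63, -0.33, 0, 0, 0, 0],
  [-0.83, -0.44, 0, 0, 0, 0],
  [-0.95, -0.5, 0, 0, 0, 0],
])

```text
t: 6.8
tool_pos: [0.478, -0.1612, 0.4035]
orientation: [1.624, 2.689, -0.001]
force: [0.5, 0.4, -3.2]
opening: 0.0239
gripper_force: 45.0
```

Emit:
arm_command([
  [0, 0, 0, 0, 0, 0],
  [0, 0, 0, 0, 0, 0],
  [0, 0, 0, 0, 0, 0],
  [0, 0, 0, 0, 0, 0],
  [0, 0, 0, 0, 0, 0],
])

```text
t: 7.42
tool_pos: [0.4785, -0.1585, 0.4036]
orientation: [1.62, 2.691, 0.0]
force: [0.1, -0.2, -2.5]
opening: 0.0239
gripper_force: 45.0
```

```bash
python3 -c "
from h import *
go((.479,-.162,.40),28);s=read_state();print(s['opening'],s['gripper_force'],s['wrist_torque'])
w=read_camera('wrist');cv2.imwrite('pics/w5.png',cv2.resize(w['image'][130:330,220:420,::-1],None,fx=3,fy=3,interpolation=cv2.INTER_CUBIC));np.savez('w5.npz',**w)
"
```

```text
pos [ 0.4785 -0.1585  0.4036] t 7.42 F [ 0.1 -0.2 -2.5] q [-0.42 -0.13  1.75  0.    1.52 -0.91] move [[-0.0165, -0.006, 0.018], [0.0, 0.0, -0.0005]]
0.023881063785959587 44.999181032180786 [-0.02752056 -0.13418837  0.02508428]
```

View pics/w5.png

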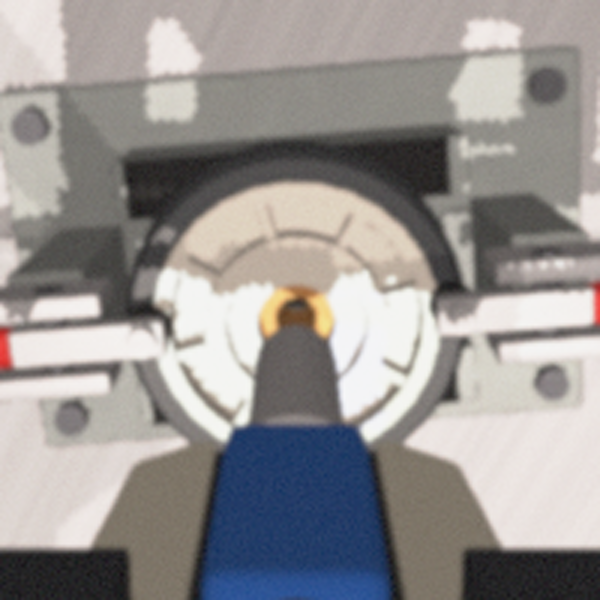

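The crop shows the nose arc's top at about crop (297,325), which overlaps the bronze ring spanning x 261–333 with its top at y 288. Their columns already agree. I'll lower the nose and stand it off by 16 mm, so that nose and bush both show clearly at similar depth.

Emit:
arm_command([
  [-0.04, 0, 0.05, 0, 0, 0],
  [-0.08, 0, 0.1, 0, 0, 0],
  [-0.08, 0, 0.15, 0, 0, 0],
  [-0.08, 0, 0.15, 0, 0, 0],
  [-0.08, 0, 0.15, 0, 0, 0],
])

```text
t: 8.1
tool_pos: [0.4859, -0.1731, 0.3735]
orientation: [-1.621, -2.691, -0.0]
force: [0.3, -0.2, -1.8]
opening: 0.0239
gripper_force: 45.0
```

```bash
python3 -c "
from h import *
go((.479,-.162,.40),28)
w=read_camera('wrist');cv2.imwrite('pics/w6.png',cv2.resize(w['image'][160:300,245:385,::-1],None,fx=4,fy=4,interpolation=cv2.INTER_CUBIC));np.savez('w6.npz',**w)
h=hsv(w);m=(h[...,0]>8)&(h[...,0]<25)&(h[...,1]>120);m[:150]=0;m[300:]=0;m[:,:240]=0;m[:,400:]=0
for k in blobs(m,10): print(cv2.boundingRect(k),cv2.contourArea(k))
"
```

```text
pos [ 0.4859 -0.1731  0.3735] t 8.1 F [ 0.3 -0.2 -1.8] q [-0.44 -0.08  1.76  0.    1.46 -0.93] move [[0.0654, -0.0044, -0.1323], [-0.0, -0.0001, -0.0008]]
(306, 214, 27, 24) 474.5
```

View pics/w6.png

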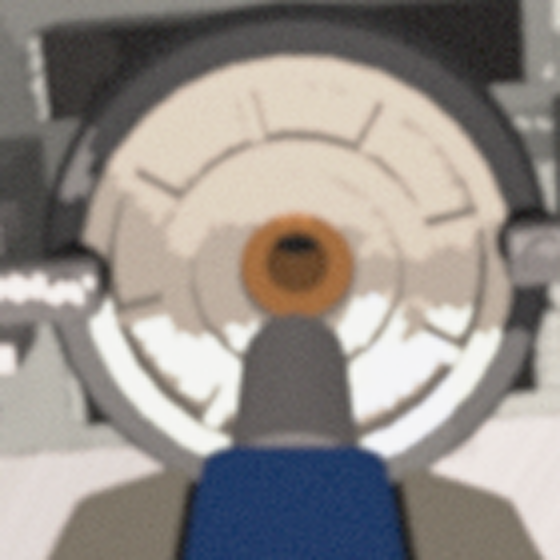

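Clear view: the bush ring spans crop x 241–354 with its top at y 213 and bottom at about 317, so its centre is about (297.5,265). The nose arc's top is at (297,315), with sides at x 243 and 352. I'll compute the nose-to-bore offset from this.

```bash
python3 -c "
from h import *
w=np.load('w6.npz');s=read_state();Rm=R.from_rotvec(s['orientation']).as_matrix()
f=lambda u,v:((u+.5)/4-.5+245,(v+.5)/4-.5+160)
L=lambda p:(Rm.T@(p-s['tool_pos']))*1000
tip=s['tool_pos'][2]-.2643;print('tip z',tip)
print('nose from arc',L(onz(w,f(297.3,315),tip+.001))-[9.8,0,0])
print('width mm',L(onz(w,f(243,368),tip+.001))-L(onz(w,f(352,368),tip+.001)))
print('bore top edge',L(onz(w,f(297.5,213),.088))-[11.3,0,0],'bottom edge d=5',L(onz(w,f(297.5,317),.083))+[11,0,0],'width',L(onz(w,f(354,265),.083))-L(onz(w,f(241,265),.083)))
"
```

```text
tip z 0.10957811606491508
nose from arc [6.07777501e-02 8.51159402e-02 2.63296717e+02]
width mm [ 7.51362672e-03 -1.95155011e+01 -6.61105584e-03]
bore top edge [1.24093115e+01 1.64695329e-01 2.85870169e+02] bottom edge d=5 [1.28331188e+01 1.82749700e-01 2.90877590e+02] width [-7.78701419e-03  2.20715825e+01  7.47671111e-03]
```

Nose at (0.1, 0.1) mm and bore at (12.5, 0.2) mm in tool axes, and the widths check (19.5 and 22.1 mm). Moving over by 12.5 mm and down to just above the pocket floor.

Emit:
arm_command([
  [0.03, 0, 0, 0, 0, 0],
  [0.0625, 0, 0, 0, 0, 0],
  [0.0625, 0, 0.03, 0, 0, 0],
  [0.0625, 0, 0.06, 0, 0, 0],
  [0.0625, 0, 0.09, 0, 0, 0],
])

```text
t: 8.78
tool_pos: [0.48, -0.1621, 0.3549]
orientation: [-1.621, -2.69, 0.0]
force: [0.1, 0.6, -3.0]
opening: 0.0242
gripper_force: 45.0
```

Emit:
arm_command([
  [0, 0, 0.002, 0, 0, 0],
  [0, 0, 0.004, 0, 0, 0],
  [0, 0, 0.006, 0, 0, 0],
  [0, 0, 0.008, 0, 0, 0],
  [0, 0, 0.01, 0, 0, 0],
])

```text
t: 9.4
tool_pos: [0.4801, -0.1621, 0.3536]
orientation: [1.621, 2.691, 0.0]
force: [0.6, -0.1, -2.2]
opening: 0.0236
gripper_force: 45.0
```

```bash
python3 -c "
from h import *
go((.479,-.162,.352),28)
w=np.load('w6.npz');s=read_state();print('tip',s['tool_pos'][2]-.2643,'pix',onz(w,(319,226),.088))"
```

```text
pos [ 0.4801 -0.1621  0.3536] t 9.4 F [ 0.6 -0.1 -2.2] q [-0.43 -0.09  1.81  0.    1.43 -0.91] move [[0.0032, -0.0046, 0.0081], [0.0, 0.0001, -0.0008]]
tip 0.08931940624611179 pix [ 0.47997802 -0.16118034  0.088     ]
```

Emit:
arm_command([
  [0, 0, 0.002, 0, 0, 0],
  [0, 0, 0.004, 0, 0, 0],
  [0, 0, 0.006, 0, 0, 0],
  [0, 0, 0.008, 0, 0, 0],
  [0, 0, 0.01, 0, 0, 0],
])

```text
t: 10.02
tool_pos: [0.4801, -0.1621, 0.3515]
orientation: [1.621, 2.691, 0.0]
force: [0.4, -1.2, -2.1]
opening: 0.0236
gripper_force: 45.0
```

Emit:
arm_command([
  [0, 0, 0.001, 0, 0, 0],
  [0, 0, 0.002, 0, 0, 0],
  [0, 0, 0.003, 0, 0, 0],
  [0, 0, 0.004, 0, 0, 0],
  [0, 0, 0.005, 0, 0, 0],
])

```text
t: 10.65
tool_pos: [0.4801, -0.1621, 0.3505]
orientation: [-1.621, -2.691, 0.0]
force: [0.7, 0.2, -3.1]
opening: 0.024
gripper_force: 45.0
```

Emit:
arm_command([
  [0, 0, 0.001, 0, 0, 0],
  [0, 0, 0.002, 0, 0, 0],
  [0, 0, 0.003, 0, 0, 0],
  [0, 0, 0.004, 0, 0, 0],
  [0, 0, 0.005, 0, 0, 0],
])

```text
t: 11.28
tool_pos: [0.4801, -0.1621, 0.3495]
orientation: [1.622, 2.691, -0.0]
force: [0.1, -0.1, -2.4]
opening: 0.0238
gripper_force: 45.0
```

The nose is about 3 mm into the bore with no side force. On down, slowly, until it meets the bush.

Emit:
arm_command([
  [0, 0, 0.002, 0, 0, 0],
  [0, 0, 0.004, 0, 0, 0],
  [0, 0, 0.006, 0, 0, 0],
  [0, 0, 0.008, 0, 0, 0],
  [0, 0, 0.01, 0, 0, 0],
])

```text
t: 11.9
tool_pos: [0.4801, -0.1621, 0.3475]
orientation: [1.621, 2.691, 0.0]
force: [-0.0, -0.4, -2.8]
opening: 0.0237
gripper_force: 45.0
```

Emit:
arm_command([
  [0, 0, 0.002, 0, 0, 0],
  [0, 0, 0.004, 0, 0, 0],
  [0, 0, 0.006, 0, 0, 0],
  [0, 0, 0.008, 0, 0, 0],
  [0, 0, 0.01, 0, 0, 0],
])

```text
t: 12.52
tool_pos: [0.4801, -0.1621, 0.3458]
orientation: [1.621, 2.691, -0.0]
force: [-0.5, 0.2, 0.4]
opening: 0.0241
gripper_force: 45.0
```

Emit:
arm_command([
  [0, 0, 0.003, 0, 0, 0],
  [0, 0, 0.006, 0, 0, 0],
  [0, 0, 0.009, 0, 0, 0],
  [0, 0, 0.012, 0, 0, 0],
  [0, 0, 0.015, 0, 0, 0],
])

```text
t: 13.15
tool_pos: [0.4802, -0.1622, 0.344]
orientation: [1.621, 2.69, 0.0]
force: [-3.7, 1.0, 8.5]
opening: 0.0237
gripper_force: 45.0
```

Emit:
arm_command([
  [0, 0, 0.003, 0, 0, 0],
  [0, 0, 0.006, 0, 0, 0],
  [0, 0, 0.009, 0, 0, 0],
  [0, 0, 0.012, 0, 0, 0],
  [0, 0, 0.015, 0, 0, 0],
])

```text
t: 13.78
tool_pos: [0.4802, -0.1622, 0.3409]
orientation: [1.621, 2.69, 0.0]
force: [-4.0, 1.1, 9.5]
opening: 0.0244
gripper_force: 45.0
```

Pressing at about 12 N, the bush is sliding, and the arm yields about 8 N/mm. I'll ease the small side load and continue.

Emit:
arm_command([
  [0.001, -0.001, 0.004, 0, 0, 0],
  [0.002, -0.002, 0.008, 0, 0, 0],
  [0.002, -0.002, 0.012, 0, 0, 0],
  [0.002, -0.002, 0.016, 0, 0, 0],
  [0.002, -0.002, 0.02, 0, 0, 0],
])

```text
t: 14.4
tool_pos: [0.4798, -0.1621, 0.3372]
orientation: [1.62, 2.689, 0.0]
force: [-3.0, 1.3, 9.8]
opening: 0.0242
gripper_force: 45.0
```

Emit:
arm_command([
  [0, 0, 0.004, 0, 0, 0],
  [0, 0, 0.008, 0, 0, 0],
  [0, 0, 0.012, 0, 0, 0],
  [0, 0, 0.016, 0, 0, 0],
  [0, 0, 0.02, 0, 0, 0],
])

```text
t: 15.02
tool_pos: [0.4799, -0.1621, 0.3332]
orientation: [1.621, 2.689, 0.0]
force: [-3.1, 1.6, 8.8]
opening: 0.0238
gripper_force: 45.0
```

Emit:
arm_command([
  [0, 0, 0.004, 0, 0, 0],
  [0, 0, 0.008, 0, 0, 0],
  [0, 0, 0.012, 0, 0, 0],
  [0, 0, 0.016, 0, 0, 0],
  [0, 0, 0.02, 0, 0, 0],
])

```text
t: 15.65
tool_pos: [0.4799, -0.1621, 0.3292]
orientation: [1.62, 2.689, 0.0]
force: [-3.1, 0.9, 9.5]
opening: 0.0235
gripper_force: 45.0
```

Emit:
arm_command([
  [0, 0, 0.004, 0, 0, 0],
  [0, 0, 0.008, 0, 0, 0],
  [0, 0, 0.012, 0, 0, 0],
  [0, 0, 0.016, 0, 0, 0],
  [0, 0, 0.02, 0, 0, 0],
])

```text
t: 16.27
tool_pos: [0.4799, -0.1621, 0.3252]
orientation: [1.621, 2.689, 0.0]
force: [-3.2, 1.3, 10.1]
opening: 0.0237
gripper_force: 45.0
```

Emit:
arm_command([
  [0, 0, 0.004, 0, 0, 0],
  [0, 0, 0.008, 0, 0, 0],
  [0, 0, 0.012, 0, 0, 0],
  [0, 0, 0.016, 0, 0, 0],
  [0, 0, 0.02, 0, 0, 0],
])

```text
t: 16.9
tool_pos: [0.4799, -0.1621, 0.3212]
orientation: [1.62, 2.689, 0.0]
force: [-3.5, 1.0, 9.1]
opening: 0.0237
gripper_force: 45.0
```

Emit:
arm_command([
  [0, 0, 0.002, 0, 0, 0],
  [0, 0, 0.004, 0, 0, 0],
  [0, 0, 0.006, 0, 0, 0],
  [0, 0, 0.008, 0, 0, 0],
  [0, 0, 0.01, 0, 0, 0],
])

```text
t: 17.52
tool_pos: [0.4799, -0.1621, 0.3191]
orientation: [1.62, 2.689, 0.0]
force: [-3.1, 1.4, 9.4]
opening: 0.0239
gripper_force: 45.0
```

Emit:
arm_command([
  [0, 0, 0.002, 0, 0, 0],
  [0, 0, 0.004, 0, 0, 0],
  [0, 0, 0.006, 0, 0, 0],
  [0, 0, 0.008, 0, 0, 0],
  [0, 0, 0.01, 0, 0, 0],
])

```text
t: 18.15
tool_pos: [0.4799, -0.1621, 0.3171]
orientation: [1.621, 2.689, 0.0]
force: [-3.9, 1.2, 8.9]
opening: 0.0237
gripper_force: 45.0
```

Emit:
arm_command([
  [0, 0, 0.001, 0, 0, 0],
  [0, 0, 0.002, 0, 0, 0],
  [0, 0, 0.003, 0, 0, 0],
  [0, 0, 0.004, 0, 0, 0],
  [0, 0, 0.005, 0, 0, 0],
])

```text
t: 18.77
tool_pos: [0.4799, -0.1621, 0.316]
orientation: [1.621, 2.689, 0.0]
force: [-3.1, 2.0, 8.3]
opening: 0.0236
gripper_force: 45.0
```

Emit:
arm_command([
  [0, 0, 0.001, 0, 0, 0],
  [0, 0, 0.002, 0, 0, 0],
  [0, 0, 0.003, 0, 0, 0],
  [0, 0, 0.004, 0, 0, 0],
  [0, 0, 0.005, 0, 0, 0],
])

```text
t: 19.4
tool_pos: [0.4799, -0.1621, 0.315]
orientation: [1.621, 2.689, 0.0]
force: [-2.8, 1.8, 7.6]
opening: 0.0238
gripper_force: 45.0
```

Emit:
arm_command([
  [0, 0, 0.001, 0, 0, 0],
  [0, 0, 0.002, 0, 0, 0],
  [0, 0, 0.003, 0, 0, 0],
  [0, 0, 0.004, 0, 0, 0],
  [0, 0, 0.005, 0, 0, 0],
])

```text
t: 20.02
tool_pos: [0.4799, -0.1621, 0.314]
orientation: [1.62, 2.69, 0.0]
force: [-3.5, 1.8, 8.3]
opening: 0.0238
gripper_force: 45.0
```

Emit:
arm_command([
  [0, 0, 0.001, 0, 0, 0],
  [0, 0, 0.002, 0, 0, 0],
  [0, 0, 0.003, 0, 0, 0],
  [0, 0, 0.004, 0, 0, 0],
  [0, 0, 0.005, 0, 0, 0],
])

```text
t: 20.65
tool_pos: [0.48, -0.1621, 0.3137]
orientation: [1.62, 2.689, 0.0]
force: [-5.8, 1.9, 15.1]
opening: 0.0241
gripper_force: 45.0
```

The force rose by 7 N for only 0.3 mm of travel, with the nose at 43 mm depth, so the bush has bottomed at about 18 N. Withdrawing straight up and going back to the drift's own, now free, hole.

Emit:
arm_command([
  [0, 0, -0.03, 0, 0, 0],
  [0, 0, -0.12, 0, 0, 0],
  [0, 0, -0.25, 0, 0, 0],
  [0, 0, -0.38, 0, 0, 0],
  [0, 0, -0.48, 0, 0, 0],
])

```text
t: 21.28
tool_pos: [0.4796, -0.162, 0.4096]
orientation: [1.621, 2.69, 0.0]
force: [0.1, -0.6, -2.8]
opening: 0.0237
gripper_force: 45.0
```

```bash
python3 -c "
from h import *
go((.4776,.2702,.41),28);s=read_state();print(s['wrist_torque'])
w=read_camera('wrist');cv2.imwrite('pics/w7.png',cv2.resize(w['image'][130:330,220:420,::-1],None,fx=3,fy=3,interpolation=cv2.INTER_CUBIC))
"
```

```text
pos [ 0.4796 -0.162   0.4096] t 21.27 F [ 0.1 -0.6 -2.8] q [-0.43 -0.13  1.74  0.    1.53 -0.91] move [[1.9152, 1.0007, -0.0031], [0.0003, 0.0003, -0.0008]]
[-0.03104694 -0.16609742  0.02207607]
```

View pics/w7.png

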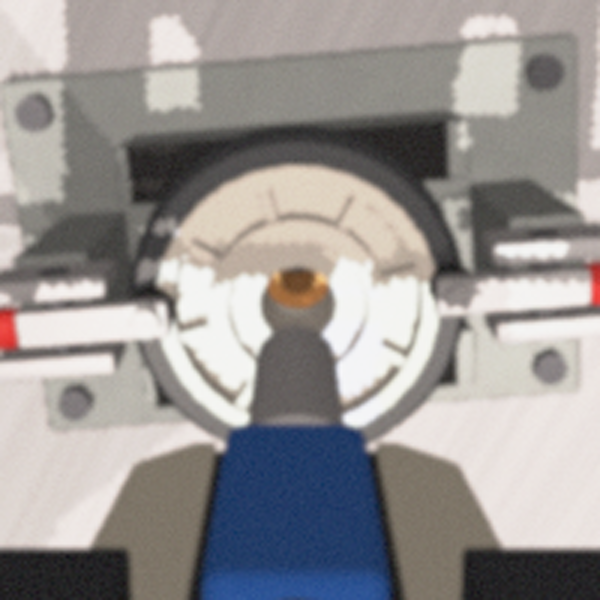

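The bush now sits deep below the bore (crop (297,288), smaller and lower), and the drift is still upright in the grip. Carrying it back.

Emit:
arm_command([
  [0.12, 0.06, 0, 0, 0, 0],
  [0.32, 0.17, 0, 0, 0, 0],
  [0.53, 0.28, 0, 0, 0, 0],
  [0.74, 0.39, 0, 0, 0, 0],
  [0.95, 0.5, 0, 0, 0, 0],
])

```text
t: 21.95
tool_pos: [0.4788, 0.0542, 0.4073]
orientation: [-1.622, -2.69, 0.0]
force: [-0.2, -0.8, -2.3]
opening: 0.0238
gripper_force: 45.0
```

Emit:
arm_command([
  [0.21, 0.11, 0, 0, 0, 0],
  [0.42, 0.22, 0, 0, 0, 0],
  [0.63, 0.33, 0, 0, 0, 0],
  [0.83, 0.43, 0, 0, 0, 0],
  [0.95, 0.5, 0, 0, 0, 0],
])

```text
t: 22.58
tool_pos: [0.4783, 0.2695, 0.4071]
orientation: [-1.619, -2.691, 0.001]
force: [0.6, -0.1, -1.8]
opening: 0.0236
gripper_force: 45.0
```

Emit:
arm_command([
  [0.015, 0, 0, 0, 0, 0],
  [0.015, 0, 0, 0, 0, 0],
  [0.015, 0, 0, 0, 0, 0],
  [0.015, 0, 0, 0, 0, 0],
  [0.015, 0, 0, 0, 0, 0],
])

```text
t: 23.2
tool_pos: [0.4776, 0.2696, 0.4077]
orientation: [1.623, 2.69, 0.0]
force: [0.2, -0.2, -1.5]
opening: 0.0239
gripper_force: 45.0
```

```bash
python3 -c "
from h import *
go((.4776,.2702,.2713),28);s=read_state();print(s['wrist_torque'])
w=read_camera('wrist');cv2.imwrite('pics/w8.png',cv2.resize(w['image'][150:350,220:420,::-1],None,fx=3,fy=3,interpolation=cv2.INTER_CUBIC))
"
```

```text
pos [0.4776 0.2696 0.4077] t 23.2 F [ 0.2 -0.2 -1.5] q [ 0.42 -0.01  1.63 -0.    1.52 -0.06] move [[0.0027, 0.0014, 0.6819], [0.0001, 0.0, -0.0011]]
[-0.07181133 -0.10420911  0.03736085]
```

View pics/w8.png

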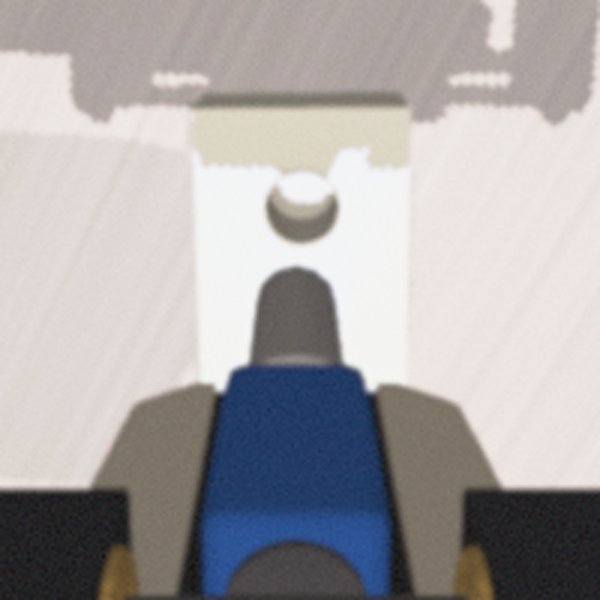

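The hole is at crop (302,206) and the nose arc's top at (297,267). I'll work out the remaining offset in tool axes.

```bash
python3 -c "
from h import *
w=read_camera('wrist');s=read_state();Rm=R.from_rotvec(s['orientation']).as_matrix()
f=lambda u,v:((u+.5)/3-.5+220,(v+.5)/3-.5+150)
L=lambda p:(Rm.T@(p-s['tool_pos']))*1000
tip=s['tool_pos'][2]-.2643
print('nose',L(onz(w,f(297,267),tip+.001))-[9.8,0,0],'hole',L(onz(w,f(302,206),.045)),'top',L(onz(w,f(302,170),.045)),'bot',L(onz(w,f(302,243),.045)))"
```

```text
nose [-5.15576561e-01  4.54331054e-02  2.63299618e+02] hole [  2.45183828   1.85120689 362.65423387] top [ 14.39497637   1.83597107 362.65372473] bot [-10.05725024   1.86716468 362.65476715]
```

Emit:
arm_command([
  [0.008, 0.0055, 0.06, 0, 0, 0],
  [0.008, 0.0055, 0.17, 0, 0, 0],
  [0.008, 0.0055, 0.29, 0, 0, 0],
  [0.008, 0.0055, 0.4, 0, 0, 0],
  [0.008, 0.0055, 0.44, 0, 0, 0],
])

```text
t: 23.92
tool_pos: [0.4769, 0.2718, 0.317]
orientation: [-1.62, -2.689, 0.005]
force: [0.3, 0.7, -3.0]
opening: 0.0237
gripper_force: 45.0
```

Emit:
arm_command([
  [0, 0, 0.01, 0, 0, 0],
  [0, 0, 0.02, 0, 0, 0],
  [0, 0, 0.03, 0, 0, 0],
  [0, 0, 0.04, 0, 0, 0],
  [0, 0, 0.05, 0, 0, 0],
])

```text
t: 24.55
tool_pos: [0.4777, 0.2721, 0.3097]
orientation: [1.621, 2.691, 0.001]
force: [-0.5, -0.1, -2.1]
opening: 0.0237
gripper_force: 45.0
```

Emit:
arm_command([
  [0, 0, 0.003, 0, 0, 0],
  [0, 0, 0.006, 0, 0, 0],
  [0, 0, 0.009, 0, 0, 0],
  [0, 0, 0.012, 0, 0, 0],
  [0, 0, 0.015, 0, 0, 0],
])

```text
t: 25.18
tool_pos: [0.4777, 0.2721, 0.3065]
orientation: [1.621, 2.691, 0.0]
force: [0.4, -0.2, -2.8]
opening: 0.0234
gripper_force: 45.0
```

Emit:
arm_command([
  [0, 0, 0.003, 0, 0, 0],
  [0, 0, 0.006, 0, 0, 0],
  [0, 0, 0.009, 0, 0, 0],
  [0, 0, 0.012, 0, 0, 0],
  [0, 0, 0.015, 0, 0, 0],
])

```text
t: 25.8
tool_pos: [0.4776, 0.272, 0.3035]
orientation: [-1.622, -2.691, -0.0]
force: [0.1, -1.1, -2.2]
opening: 0.024
gripper_force: 45.0
```

The nose is 6 mm into the hole with no contact. I'll go down to just above the floor, then creep the rest.

Emit:
arm_command([
  [0, 0, 0.03, 0, 0, 0],
  [0, 0, 0.06, 0, 0, 0],
  [0, 0, 0.09, 0, 0, 0],
  [0, 0, 0.12, 0, 0, 0],
  [0, 0, 0.145, 0, 0, 0],
])

```text
t: 26.42
tool_pos: [0.4776, 0.272, 0.274]
orientation: [-1.621, -2.691, 0.001]
force: [-0.5, 0.8, -2.5]
opening: 0.024
gripper_force: 45.0
```

Emit:
arm_command([
  [0, 0, 0.001, 0, 0, 0],
  [0, 0, 0.002, 0, 0, 0],
  [0, 0, 0.003, 0, 0, 0],
  [0, 0, 0.004, 0, 0, 0],
  [0, 0, 0.006, 0, 0, 0],
])

```text
t: 27.05
tool_pos: [0.4777, 0.2721, 0.2735]
orientation: [1.621, 2.691, 0.0]
force: [-0.3, 0.5, -2.6]
opening: 0.0235
gripper_force: 45.0
```

Emit:
arm_command([
  [0, 0, 0.002, 0, 0, 0],
  [0, 0, 0.004, 0, 0, 0],
  [0, 0, 0.006, 0, 0, 0],
  [0, 0, 0.007, 0, 0, 0],
  [0, 0, 0.007, 0, 0, 0],
])

```text
t: 27.68
tool_pos: [0.4776, 0.272, 0.2719]
orientation: [1.621, 2.691, -0.0]
force: [0.6, 0.8, -2.3]
opening: 0.0237
gripper_force: 45.0
```

Emit:
arm_command([
  [0, 0, 0.001, 0, 0, 0],
  [0, 0, 0.002, 0, 0, 0],
  [0, 0, 0.003, 0, 0, 0],
  [0, 0, 0.004, 0, 0, 0],
  [0, 0, 0.004, 0, 0, 0],
])

```text
t: 28.3
tool_pos: [0.4776, 0.272, 0.2711]
orientation: [-1.621, -2.691, 0.0]
force: [-0.3, -0.3, -1.9]
opening: 0.0237
gripper_force: 45.0
```

Emit:
arm_command([
  [0, 0, 0.001, 0, 0, 0],
  [0, 0, 0.002, 0, 0, 0],
  [0, 0, 0.003, 0, 0, 0],
  [0, 0, 0.004, 0, 0, 0],
  [0, 0, 0.004, 0, 0, 0],
])

```text
t: 28.92
tool_pos: [0.4777, 0.2721, 0.271]
orientation: [1.621, 2.691, 0.0]
force: [-3.8, -1.7, 6.8]
opening: 0.0237
gripper_force: 45.0
```

The floor is felt at 9 N. Easing off, opening, and lifting straight up.

Emit:
arm_command([
  [0, 0, -0.003, 0, 0, 0],
  [0, 0, -0.003, 0, 0, 0],
  [0, 0, -0.003, 0, 0, 0],
  [0, 0, -0.003, 0, 0, 0],
  [0, 0, -0.003, 0, 0, 0],
], fingers=-1)

```text
t: 29.55
tool_pos: [0.4777, 0.272, 0.2709]
orientation: [-1.622, -2.691, 0.0]
force: [-0.4, 0.2, -0.0]
opening: 0.0689
gripper_force: 0.0
```

Emit:
arm_command([
  [0, 0, 0, 0, 0, 0],
  [0, 0, 0, 0, 0, 0],
  [0, 0, 0, 0, 0, 0],
  [0, 0, -0.03, 0, 0, 0],
  [0, 0, -0.08, 0, 0, 0],
])

```text
t: 30.18
tool_pos: [0.4775, 0.272, 0.2873]
orientation: [-1.621, -2.69, 0.001]
force: [-0.4, 0.4, 0.2]
opening: 0.0933
gripper_force: 0.0
```

Emit:
arm_command([
  [0, 0, -0.1, 0, 0, 0],
  [0, 0, -0.25, 0, 0, 0],
  [0, 0, -0.4, 0, 0, 0],
  [0, 0, -0.55, 0, 0, 0],
  [0, 0, -0.6, 0, 0, 0],
])

```text
t: 30.8
tool_pos: [0.4781, 0.2723, 0.4108]
orientation: [1.62, 2.688, 0.007]
force: [0.4, 0.2, 0.3]
opening: 0.0928
gripper_force: 0.0
```

Emit:
arm_command([
  [0, 0, 0, 0, 0, 0],
  [0, 0, 0, 0, 0, 0],
  [0, 0, 0, 0, 0, 0],
  [0, 0, 0, 0, 0, 0],
  [0, 0, 0, 0, 0, 0],
])

```text
t: 31.42
tool_pos: [0.4776, 0.272, 0.4065]
orientation: [-1.621, -2.69, 0.001]
force: [0.2, -0.4, 0.0]
opening: 0.0927
gripper_force: 0.0
```

```bash
python3 -c "
from h import *
s=read_state();print(s['force'],s['opening'])
for n in ('wrist','scene'):
  w=read_camera(n);h=hsv(w);a=(h[...,0]>100)&(h[...,0]<130)&(h[...,1]>120)
  if n=='scene': a[:300]=0;a[:,:350]=0;a[:,450:]=0
  for k in blobs(a,30): print(n,cv2.boundingRect(k),cv2.minAreaRect(k), onz(w,cv2.minAreaRect(k)[0],.125))
"
```

```text
[ 0.18256378 -0.42004612  0.01307252] 0.09268475274806906
wrist (304, 217, 30, 43) ((318.5, 238.0), (29.0, 42.0), 0.0) [0.47514393 0.27622125 0.125     ]
scene (396, 359, 17, 17) ((403.4655456542969, 365.586181640625), (13.92715072631836, 15.598408699035645), 21.801406860351562) [0.49399057 0.28181476 0.125     ]
```

```bash
python3 -c "
from plant import *
print(close_job())"
```

```text
the job is handed in; nothing more can be done
None
```

The job is handed in: I pressed the bush out until it bottomed in the catch cup (about 18 N, nose 43 mm below the hub's top face), and stood the blue drift back upright in its own hole of the pale block, with no move made at the red drift; the last logged time was 31.4 s, and `close_job()` returned no verdict.

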